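Close up a takeaway order

ROBOT

A 6-joint arm with a two-finger parallel gripper is mounted at the origin on the work surface. World frame = base frame: x ahead of the robot, y to its left, z up, the work surface at z = 0. Lengths are in m, angles in rad, forces in N, time in s.
With the tool pointing down it reaches from about 0.35 to 1 m from the base axis. Payload 7.1 kg.
Tool frame: the origin (TCP) lies between the finger pads; the fingertips stand 14 mm ahead of it and the grasp point (between the pads) lies 5 mm behind it (r.nose_length is the distance from the TCP to the fingertips, in m); x points along the fingers, y is the direction in which the jaws open and shut, and the axes are right-handed (so a half turn about x gives the same grasp; the last joint's range is limited). The gripper opens to 85 mm and grips with 20 to 120 N. Pads are 22 mm wide; open, the fingers measure 114 mm over their backs; the gripper's body (76 mm by 85 mm) begins 54 mm behind the grasp point. The pads swing forward as they close: fully open they stand 13 mm farther back than shut.
Start: joints at [-1.25, 0.423, 1.63, -0, 1.089, -0.019], TCP at [0.208, -0.589, 0.222] pointing down, gripper open.
Joint ranges: [-3, 3], [-0.9, 2.11], [0.09, 2.58], [-1.31, 4.45], [0.11, 2.69], [-2.54, 2.54]. Speed limits (rad/s): [2.39, 2.39, 3.01, 3.14, 3.14, 3.14].

INTERFACE

Orientations are given as a unit quaternion [w, x, y, z].
In Python, from rig import r, readout, vision gives the robot as it stands. Calls block until the motion is done:
- r.move_to(position, orientation): joint-space move of the TCP to a pose.
- r.movel(position, frame=None, rate=0.15): straight line of the TCP; frame=None keeps the orientation; rate is the mean speed in m/s.
- r.move_joints(angles): joint-space move.
- r.gripper_to(opening, newtons=None): finger opening in m; newtons is the grip in N (None keeps the last); returns when the fingers have stopped.
- r.dwell(seconds).
- r.inverse_kinematics(position, orientation): joint angles nearest the present ones, or None.
- readout.get_state(): the state.
- vision.snapshot(name): name is "side" or "top" or "wrist"; returns a dict with "color" (420x560x3 uint8, red, green, blue), "depth" (420x560 float32, m along the optical axis (not along the pixel's ray), 0 where there is no reading), "fx", "fy", "cx", "cy" (pixels), "D" ([k1, k2, p1, p2, k3] as OpenCV has them; the pictures are not rectified), "rvec" (rotation vector, rad) and "tvec" (3), from world to camera coordinates, as OpenCV has them; the wrist camera has in their place "mount" (4x4, takes a point from camera to tool coordinates, whose origin is the TCP and whose axes are the tool frame's). Camera axes: x right, y down, z forward; pixel columns grow to the right and rows downward; lengths in m; the calibration is good to about 2 mm. A picture is of the moment at which its call begins: read the wrist's pose just before it.
A pose or a line that the arm cannot do raises r.IKError and nothing moves.
- r.sign_off(): hands the job in, once; it reports no verdict.
The state is a dict: "time": time; "joint_pos": joint angles; "joint_velocities": joint speeds; "joint_efforts": joint torques, N m; "eef_pos": TCP position; "ee_rot": TCP orientation; "force": force on the tool from outside, world axes, zero at the start; "ft_torque": the same for the moment, N m; "opening": finger opening in m.
Only numpy, scipy, OpenCV 4.12 (cv2) and the standard library are available. Lean on these libraries where they do the work, as an engineer would, in place of code of your own. Each camera call takes 0.05 s, during which the arm holds its last target.

TASK

Finish this takeaway order: dip the bowl end of the wooden spoon into the open sauce pot, well below the rim, lay the spoon back on its rest, lying across both bars as it was, and after the dip shut the pot's lid and press it right down. Press the lid of every takeaway tub on the worktop fully home, and stand all the tubs upright on the floor of the cardboard carrier tray. Leave the other things on the worktop where they are.

Things in the scene. Friction and masses are not known exactly. Their poses are not given: they have to be found in the camera images.
- tub0: white rectangular takeaway tub, 100 x 64 in plan and 58 tall without its lid, 200 to 420 g, loose, upright. Origin: centre of its underside; x along its length, z up. Best gripped across its 64 mm width, by the walls below the lid. Three or four of the four tubs are present. All alike
- tub0_lid (a joint): how far (m) the clear press-on lid (94 x 58 plate, 5 thick, a little smaller than the tub) stands proud of that tub's rim: 0 = fully seated, up to 0.010 = loosest. It slides straight down, stays where it is left, and needs about 7 N of push; it cannot come off. Seated, its top is 63 above the tub's underside
- tub1: white rectangular takeaway tub, 100 x 64 in plan and 58 tall without its lid, 200 to 420 g, loose, upright. Origin: centre of its underside; x along its length, z up. Best gripped across its 64 mm width, by the walls below the lid. Three or four of the four tubs are present. All alike
- tub1_lid (a joint): how far (m) the clear press-on lid (94 x 58 plate, 5 thick, a little smaller than the tub) stands proud of that tub's rim: 0 = fully seated, up to 0.010 = loosest. It slides straight down, stays where it is left, and needs about 7 N of push; it cannot come off. Seated, its top is 63 above the tub's underside
- tub2: white rectangular takeaway tub, 100 x 64 in plan and 58 tall without its lid, 200 to 420 g, loose, upright. Origin: centre of its underside; x along its length, z up. Best gripped across its 64 mm width, by the walls below the lid. Three or four of the four tubs are present. All alike
- tub2_lid (a joint): how far (m) the clear press-on lid (94 x 58 plate, 5 thick, a little smaller than the tub) stands proud of that tub's rim: 0 = fully seated, up to 0.010 = loosest. It slides straight down, stays where it is left, and needs about 7 N of push; it cannot come off. Seated, its top is 63 above the tub's underside
- tub3: white rectangular takeaway tub, 100 x 64 in plan and 58 tall without its lid, 200 to 420 g, loose, upright. Origin: centre of its underside; x along its length, z up. Best gripped across its 64 mm width, by the walls below the lid. Three or four of the four tubs are present. All alike
- tub3_lid (a joint): how far (m) the clear press-on lid (94 x 58 plate, 5 thick, a little smaller than the tub) stands proud of that tub's rim: 0 = fully seated, up to 0.010 = loosest. It slides straight down, stays where it is left, and needs about 7 N of push; it cannot come off. Seated, its top is 63 above the tub's underside
- pot: round open steel sauce pot, fixed to the worktop, 116 across outside, 108 inside, rim 72 high, inner floor 5 high. Origin: centre of its underside; z up; its lid's hinge line lies 64 from the axis on its +y side, 76 high, and runs along its x
- pot_mouth (a point): centre of the pot's mouth, at rim height
- potlid (a joint): angle (rad) of the pot's round flat steel lid (120 across, 6 thick, with a 30 wide black tab at its free edge): 0 = shut flat on the rim, about 1.6 = upright, up to 2.2 = leaning back away from the pot. The stiff hinge holds it where it is left; it takes about 3 N at the tab to move it
- potlid_tab (a point): top (outer) face of the lid's black tab, 130 from the hinge line; on the pot's -y side when shut
- rest: white ceramic spoon rest, fixed: base 100 x 56 x 6, with two cross bars 72 apart (centre to centre, along its x) whose tops are 30 high, each with small end lips (8 tall, 38 between them). Origin: centre of its underside; x along the spoon it carries, towards the bowl end; the gap between the bars leaves room for fingers
- spoon: wooden spoon, 190 long, 50 g, starts lying across both bars of the rest. Straight handle 14 wide, 12 tall; round flat bowl end 40 across, 10 thick. Origin: underside of the handle at the balance point, 94 from the bowl's end and 96 from the handle's end; x towards the bowl end, z up when lying
- spoon_tip (a point): far end of the spoon's bowl, 94 from the spoon's origin along x and 6 above its underside
- tray: low cardboard carrier tray, fixed: 260 x 240 outside, wall 5 thick and 18 high, floor 5 thick. Origin: centre of its underside; its 260 side along x, 240 along y. Four tubs fit two by two, their length along the tray's x
- shaker: glass salt shaker, 44 across, 95 tall; loose bystander, to be left where it is. Origin: centre of its underside
- mug: white mug, 76 across, 85 tall; loose bystander, to be left where it is. Origin: centre of its underside
- soupcup: brown round soup cup with lid, 96 across, 75 tall; loose bystander, to be left where it is. Origin: centre of its underside
- oil: green glass oil bottle, 60 across, 200 tall; loose bystander, to be left where it is. Origin: centre of its underside
- chutney: closed amber glass jar, 64 across, 70 tall; loose bystander, to be left where it is. Origin: centre of its underside

How it is judged:
By the outcome, as a careful person would: the job done as asked, in the order asked, and still so for the second after the job is handed in, with the robot touching nothing.
Of tub0, tub1, tub2, tub3 only 3 to 4 are there at a start; the rules pass over those that are not, and their reading is None.
At some moment in a run one of tub0, tub1, tub2, tub3 may be knocked a few centimetres aside while the robot is not near it.
It also fails if it takes over 210 s, if anything falls off the work surface, if the arm or the gripper's body presses on something with over 40 N, if the wrist force passes 120 N, or if a joint passes its speed limit or range.

## Working session

There is one attempt and no reset: what is moved stays moved. The work goes in short steps, each a Python script; the robot and the scene stay as the last script left them, time stands still between calls to the robot, and variables do not carry over. Pictures are saved under pics/ and viewed, and the job is handed in when it is done.

```bash
ls; mkdir -p pics; python3 - <<'E'
from rig import r, readout, vision
import cv2
s=readout.get_state();print(s)
for n in ["side","top","wrist"]:
    v=vision.snapshot(n)
    cv2.imwrite(f"pics/{n}0.png",v["color"][:,:,::-1])
    print(n,{k:v[k] for k in v if k not in("color","depth")})
E
```

```text
pics
{'time': 0.0, 'joint_pos': array([-1.25002378e+00,  4.23837411e-01,  1.63071014e+00,  3.28931703e-05,
        1.08858499e+00, -1.90251099e-02]), 'joint_velocities': array([-0.00090286,  0.00084421, -0.00155166, -0.00216911, -0.00104456,
       -0.00015755]), 'joint_efforts': array([ 3.42653337e-03, -5.57367146e+01, -2.81740701e+01,  3.06615202e-04,
        7.37664144e-03, -1.69797590e-05]), 'eef_pos': array([ 0.20814913, -0.58871854,  0.22113992]), 'ee_rot': array([-0.11901432, -0.69685483, -0.12009392,  0.69699813]), 'force': array([0.11988255, 0.20915573, 0.45554846]), 'ft_torque': array([-0.02354867,  0.02076589, -0.04325788]), 'opening': 0.08550578680637841}
side {'fx': 546.2819068771679, 'fy': 546.2819068771679, 'cx': 274.02214209629864, 'cy': 210.48822586946343, 'D': array([-0.07472399,  0.        ,  0.        ,  0.        ,  0.        ]), 'rvec': array([ 0.34423655, -2.84536759,  1.08072105]), 'tvec': array([0.5344032 , 0.15671947, 1.84179807])}
top {'fx': 509.25260297302805, 'fy': 509.25260297302805, 'cx': 285.62234278226873, 'cy': 217.2890961557944, 'D': array([0.04504321, 0.        , 0.        , 0.        , 0.        ]), 'rvec': array([ 2.11421324, -2.09750113,  0.21986149]), 'tvec': array([-0.01731644,  0.55984603,  1.57294382])}
wrist {'fx': 377.6112009223584, 'fy': 377.6112009223584, 'cx': 282.11156296006925, 'cy': 205.52351935474857, 'D': array([-0.01936843,  0.        ,  0.        ,  0.        ,  0.        ]), 'mount': array([[ 2.87102997e-05, -2.90120001e-01,  9.56990274e-01,
        -1.52406850e-01],
       [ 9.99999977e-01, -1.94890672e-04, -8.90834350e-05,
         9.55626246e-04],
       [ 2.12353363e-04,  9.56990255e-01,  2.90119988e-01,
        -7.32834029e-02],
       [ 0.00000000e+00,  0.00000000e+00,  0.00000000e+00,
         1.00000000e+00]])}
```

View pics/top0.png

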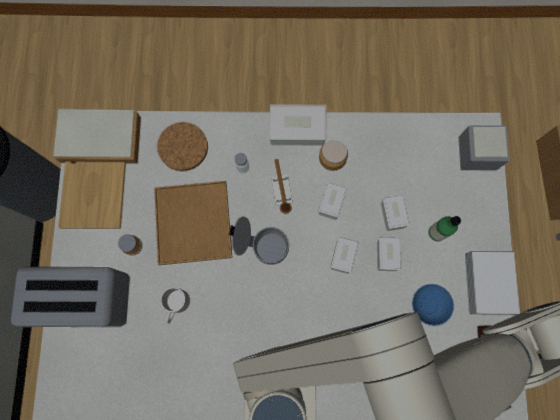

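View pics/side0.png

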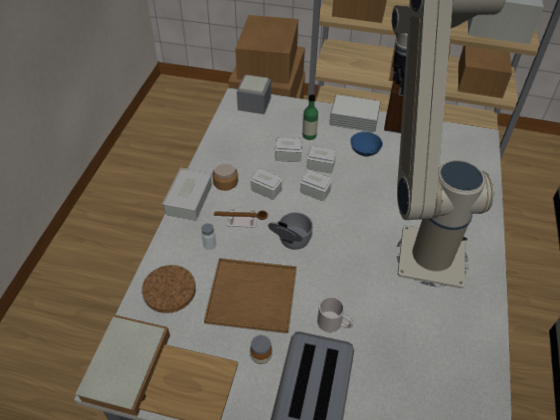

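View pics/wrist0.png

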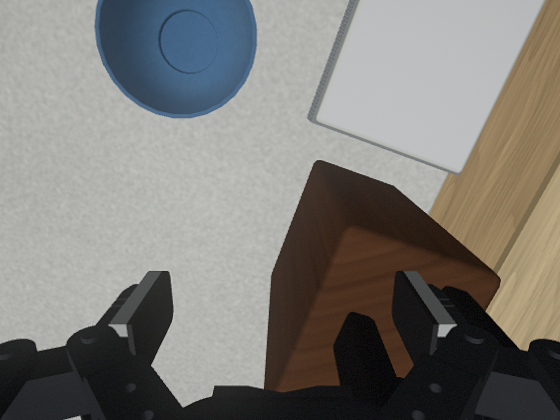

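```bash
cat > h.py <<'E'
from rig import r, readout, vision
import numpy as np, cv2
from scipy.spatial.transform import Rotation as R
def cloud(v,T=None):
    """world xyz per pixel. T: camera->world for wrist"""
    K=np.array([[v['fx'],0,v['cx']],[0,v['fy'],v['cy']],[0,0,1]])
    h,w=v['depth'].shape
    uv=np.stack(np.meshgrid(np.arange(w),np.arange(h)),-1).reshape(-1,1,2).astype(np.float64)
    n=cv2.undistortPoints(uv,K,v['D']).reshape(h,w,2)
    d=v['depth']
    p=np.dstack([n[...,0]*d,n[...,1]*d,d])
    if T is None:
        Rm=cv2.Rodrigues(v['rvec'])[0]
        return (p-v['tvec'])@Rm
    return p@T[:3,:3].T+T[:3,3]
def rot(q): q=np.asarray(q); return R.from_quat([q[1],q[2],q[3],q[0]])
def quat(Rm):
    q=R.from_matrix(Rm).as_quat(); return np.array([q[3],q[0],q[1],q[2]])
def wristcloud(name=None):
    s=readout.get_state(); v=vision.snapshot('wrist')
    T=np.eye(4);T[:3,:3]=rot(s['ee_rot']).as_matrix();T[:3,3]=s['eef_pos']
    T=T@v['mount']
    if name: cv2.imwrite(f"pics/{name}.png",v['color'][:,:,::-1])
    return v,cloud(v,T),T
def down(yaw,tilt=0):
    """tool x down, tool y (jaw axis) at world angle yaw"""
    x=np.array([0,0,-1.]);y=np.array([np.cos(yaw),np.sin(yaw),0]);z=np.cross(x,y)
    return quat(np.stack([x,y,z],1))
E
python3 - <<'E'
from h import *
np.set_printoptions(precision=4,suppress=True)
v=vision.snapshot('top');P=cloud(v)
np.savez('top0.npz',P=P,c=v['color'])
H=P[...,2]
print(np.median(H[350:400,150:220]))
hm=np.clip(H/0.21,0,1)*255
im=cv2.resize(hm[100:320,110:470].astype(np.uint8),None,fx=2.2,fy=2.2,interpolation=cv2.INTER_NEAREST)
cv2.imwrite('pics/hm.png',cv2.applyColorMap(im,cv2.COLORMAP_JET))
cv2.imwrite('pics/topc.png',cv2.resize(v['color'][140:290,210:410,::-1],None,fx=4,fy=4,interpolation=cv2.INTER_CUBIC))
for u,w in [(333,200),(395,212),(345,255),(389,254),(271,246),(242,236),(233,231),(285,208),(279,165),(283,190),(160,190),(225,185),(232,258),(163,260)]:
    print(u,w,P[w,u])
E
```

```text
0.00045909512811115577
333 200 [ 0.6156 -0.1644  0.0702]
395 212 [ 0.5781 -0.3615  0.0678]
345 255 [ 0.4368 -0.1987  0.0811]
389 254 [ 0.4422 -0.3367  0.0732]
271 246 [0.4754 0.0346 0.0043]
242 236 [0.4859 0.119  0.1282]
233 231 [0.4891 0.1398 0.1921]
285 208 [ 0.5956 -0.0104  0.0387]
279 165 [0.7525 0.0115 0.0072]
283 190 [ 0.6546 -0.0034  0.0451]
160 190 [0.6618 0.4087 0.0072]
225 185 [0.6782 0.1908 0.0167]
232 258 [0.4352 0.1614 0.0026]
163 260 [0.4268 0.3851 0.0053]
```

View pics/hm.png

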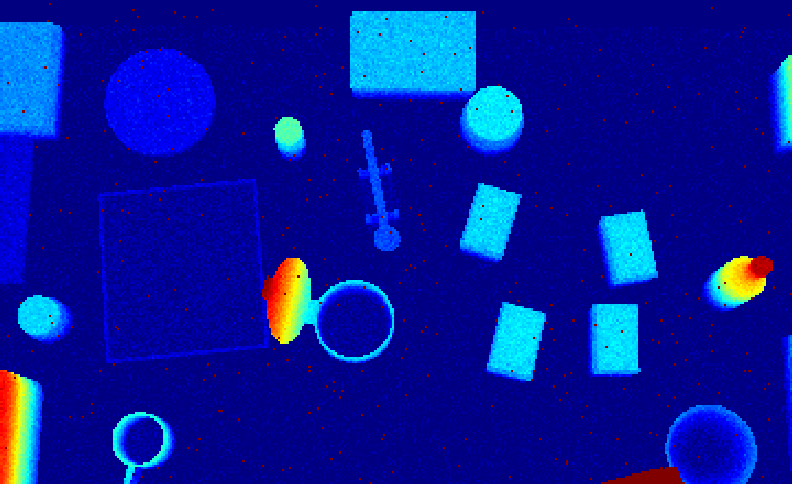

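View pics/topc.png

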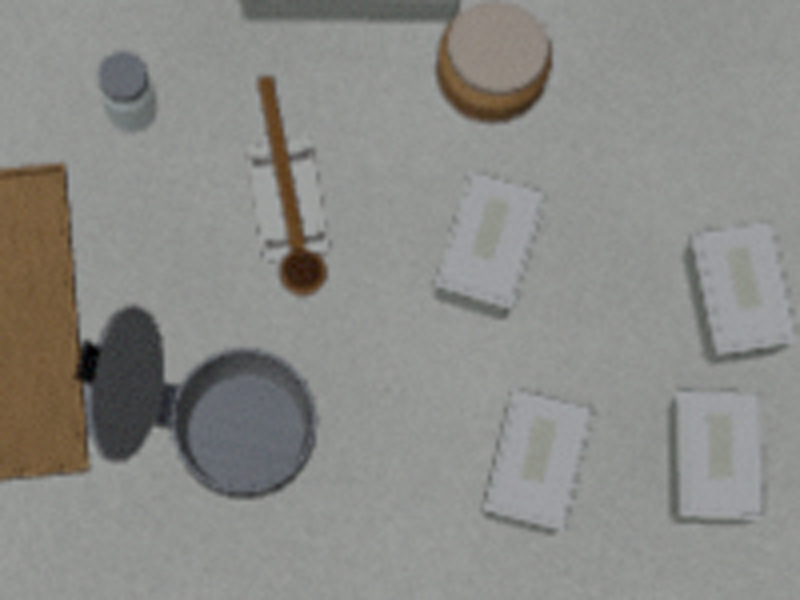

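```bash
cat > fit.py <<'E'
from h import *
def comps(P,lo,hi,xr,yr,minn=30):
    m=(P[...,2]>lo)&(P[...,2]<hi)&(P[...,0]>xr[0])&(P[...,0]<xr[1])&(P[...,1]>yr[0])&(P[...,1]<yr[1])
    n,l=cv2.connectedComponents(cv2.morphologyEx(m.astype(np.uint8),cv2.MORPH_OPEN,np.ones((2,2))))
    out=[]
    for i in range(1,n):
        q=P[l==i]
        if len(q)>minn: out.append(q)
    return out
def tubs(P,xr=(0.33,0.75),yr=(-0.45,-0.08)):
    res=[]
    for q in comps(P,0.045,0.09,xr,yr):
        z=np.median(q[:,2]); 
        (c,s,a)=cv2.minAreaRect(q[np.abs(q[:,2]-z)<0.012][:,:2].astype(np.float32))
        if s[0]<s[1]: s=s[::-1];a+=90
        a=(a+90)%180-90
        res.append((np.array(c),np.array(s),a,z,len(q)))
    return res
E
python3 - <<'E'
from fit import *
np.set_printoptions(precision=4,suppress=True)
P=np.load('top0.npz')['P']
for t in tubs(P): print(t)
print('tray')
q=np.concatenate(comps(P,0.011,0.024,(0.38,0.75),(0.145,0.44),8)); print(cv2.minAreaRect(q[:,:2].astype(np.float32)),len(q))
print('pot')
q=np.concatenate(comps(P,0.06,0.082,(0.38,0.55),(-0.04,0.105)));
from scipy.optimize import least_squares
q=q[q[:,1]<0.085]
f=least_squares(lambda p:np.hypot(q[:,0]-p[0],q[:,1]-p[1])-p[2],[.475,.035,.056],loss='soft_l1',f_scale=.003);print(f.x)
print('lid')
q=np.concatenate(comps(P,0.085,0.25,(0.38,0.6),(0.06,0.2)))
c=q.mean(0);u,s,vt=np.linalg.svd(q-c,full_matrices=False);print(c,s,vt, len(q))
print('spoon')
q=np.concatenate(comps(P,0.03,0.06,(0.55,0.8),(-0.06,0.06),10))
m=q[:,2]; print(np.median(m))
c=q.mean(0);print(c,cv2.fitLine(q[:,:2].astype(np.float32),cv2.DIST_HUBER,0,.001,.001).ravel(), q[:,0].min(),q[:,0].max())
for x0 in np.arange(.57,.78,.01):
    k=q[abs(q[:,0]-x0)<.005]; 
    if len(k): print(round(x0,3),len(k),k[:,1].min(),k[:,1].max(),np.median(k[:,2]))
E
```

```text
(array([ 0.7416, -0.1734]), array([0.0502, 0.016 ]), -82.5781192779541, np.float64(0.052554644524645096), 85)
(array([ 0.6173, -0.1641]), array([0.0987, 0.0611]), -17.179794311523438, np.float64(0.06944674748086493), 627)
(array([ 0.5789, -0.3649]), array([0.096 , 0.0639]), 8.783766746520996, np.float64(0.07078681547498064), 638)
(array([ 0.4392, -0.1993]), array([0.0969, 0.0618]), -13.967819213867188, np.float64(0.07207372515252572), 668)
(array([ 0.4441, -0.3405]), array([0.0954, 0.0627]), 0.006087006535381079, np.float64(0.07109500833915125), 668)
tray
((0.5843518972396851, 0.28675901889801025), (0.32426318526268005, 0.25715500116348267), 6.707709789276123) 207
pot
[ 0.3954 -0.0814  0.1909]
lid
[0.4825 0.1204 0.1396] [2.8786 0.7307 0.3656] [[-0.1588 -0.0525  0.9859]
 [ 0.982  -0.1121  0.1522]
 [-0.1025 -0.9923 -0.0694]] 614
spoon
0.03944964511661609
[ 0.6481 -0.0031  0.0444] [ 0.985   0.1728  0.6207 -0.0073] 0.213296822541599 0.7680408752844576
0.58 26 -0.026799461522977203 0.0025391647029131058 0.039814987348030226
0.59 35 -0.030234127541877494 0.002542522007499327 0.039723663169
[... 577 characters left out ...]
.68 15 -0.006112574285268868 0.010155524051630787 0.04073379799518131
0.69 11 -0.002669891350997906 0.010201350664474267 0.038435339754235354
0.7 16 0.0004637570034684128 0.013575113035769536 0.04145874132313948
0.71 8 0.006970675977963531 0.013710950572521528 0.04198827612473198
0.72 12 0.004372157372342185 0.017036639458545735 0.038783209566281965
0.73 14 0.004562443359793353 0.020623181594056773 0.0374631010496074
0.74 13 0.007936890212568761 0.020704447210155397 0.03854274861433149
0.75 12 0.008152769641021159 0.024138497742384538 0.040295050020089006
0.76 6 0.011786972354316812 0.02075147353549568 0.03881301522529369
0.77 2 0.011700810295422906 0.011767657583551581 0.0007717568102949626
```

```bash
python3 - <<'E'
from h import *
np.set_printoptions(precision=3,suppress=True)
s=readout.get_state();print(rot(s['ee_rot']).as_matrix())
for yaw in (90,-90):
    print(yaw,r.inverse_kinematics([.6,-.0,.30],down(np.radians(yaw))))
r.move_to([.56,0.01,.36],down(np.radians(90)))
print(readout.get_state()['time'])
v,P,T=wristcloud('w1'); np.savez('w1.npz',P=P,c=v['color'],T=T)
E
```

```text
[[-0.     0.333 -0.943]
 [ 0.001 -0.943 -0.333]
 [-1.    -0.001 -0.   ]]
90 [-0.02   0.308  1.612 -0.     1.222 -1.591]
-90 [-0.02   0.308  1.612 -0.     1.222  1.551]
2.7083
```

View pics/w1.png

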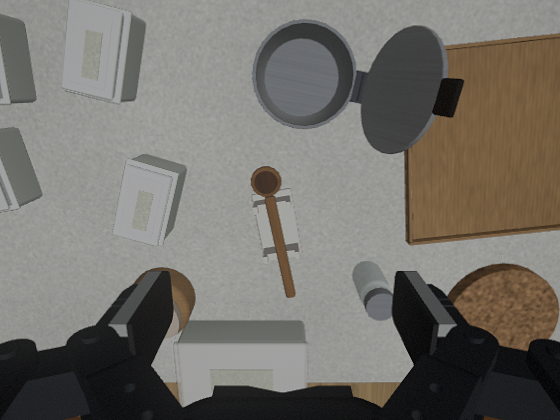

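```bash
python3 - <<'E'
from fit import *
from scipy.optimize import least_squares
np.set_printoptions(precision=4,suppress=True)
d=np.load('w1.npz');P=d['P'];c=d['c'].astype(int)
print('table',np.median(P[280:300,200:240,2]))
# pot
def circ(q,x0):
    f=least_squares(lambda p:np.hypot(q[:,0]-p[0],q[:,1]-p[1])-p[2],x0,loss='soft_l1',f_scale=.001);return f.x,np.std(f.fun)
m=(abs(P[...,2]-.072)<.004)&(abs(P[...,0]-.475)<.07)&(abs(P[...,1]-.035)<.07)
print('pot',circ(P[m],[.475,.035,.056]),m.sum())
# lid
m=(P[...,2]>.085)&(P[...,2]<.25)&(abs(P[...,0]-.48)<.09)&(P[...,1]>.07)&(P[...,1]<.2)
m&=np.indices(m.shape)[0]<200
q=P[m];ce=np.median(q,0);k=np.linalg.norm(q-ce,axis=1)<.08;q=q[k];ce=q.mean(0);u,s,vt=np.linalg.svd(q-ce,full_matrices=False);n=vt[2];print('lid',ce,n,s,len(q),q[:,2].max())
# brown spoon
br=(c[...,0]-c[...,2]>40)
m=br&(P[...,2]>.025)&(P[...,2]<.06)&(P[...,0]>.55)&(P[...,0]<.78)&(abs(P[...,1])<.05)
ys,xs=np.where(m)
q=P[m];print('spoon n',len(q),np.median(q[:,2]))
hd=q[q[:,0]>.63]
L=cv2.fitLine(hd[:,:2].astype(np.float32),cv2.DIST_HUBER,0,.001,.001).ravel();print(L)
dv=L[:2]*np.sign(L[0]);t=(q[:,:2]-L[2:])@dv;w=(q[:,:2]-L[2:])@[-dv[1],dv[0]]
print('ends',t.min(),t.max(),L[2:]+dv*t.min(),L[2:]+dv*t.max(), np.percentile(w,[2,98]))
print('height along', [round(float(np.median(q[abs(t-a)<.01][:,2])),4) for a in (-.1,-.08,-.04,0,.04,.07)])
# rest: white
m=(P[...,2]>.003)&(P[...,2]<.05)&(P[...,0]>.58)&(P[...,0]<.74)&(abs(P[...,1])<.06)&~br
q=P[m]
for lo,hi in ((.003,.012),(.024,.034),(.034,.042)):
    k=q[(q[:,2]>lo)&(q[:,2]<hi)];print(lo,len(k),cv2.minAreaRect(k[:,:2].astype(np.float32)))
# tray
m=(abs(P[...,2]-.018)<.004)&(P[...,1]>.14)&(P[...,0]>.35)&(P[...,0]<.70)&(P[...,1]<.4)
k=P[m];print('traywall',len(k),k.min(0),k.max(0))
for t in tubs(P): print(t)
E
python3 -c "
import cv2
i=cv2.imread('pics/w1.png');cv2.imwrite('pics/w1c.png',cv2.resize(i[150:310,220:340],None,fx=4.5,fy=3.7,interpolation=2))"
```

```text
table 0.0005144380742174159
pot (array([0.4695, 0.0331, 0.0556]), np.float64(0.0024227828669375552)) 1521
lid [0.4847 0.1224 0.1481] [-0.181  -0.918   0.3529] [3.0912 2.7095 0.0777] 8882 0.20742808647004896
spoon n 1139 0.04204454297211635
[0.9807 0.1955 0.6929 0.0063]
ends -0.11731050368149384 0.07019984467026011 [ 0.5779 -0.0166] [0.7618 0.02  ] [-0.0158  0.0156]
height along [0.0413, 0.0414, 0.0422, 0.0424, 0.0422, 0.0424]
0.003 1308 ((0.658994734287262, 0.0008597373962402344), (0.1582474708557129, 0.09535516053438187), 8.325553894042969)
0.024 344 ((0.657259464263916, -0.0010994039475917816), (0.13105522096157074, 0.05016190558671951), 9.869951248168945)
0.034 620 ((0.65907883644104, -0.0005945079028606415), (0.16301672160625458, 0.049921199679374695), 9.719941139221191)
traywall 1535 [0.4176 0.1725 0.014 ] [0.6946 0.399  0.0217]
(array([ 0.4416, -0.1998]), array([0.096 , 0.0575]), -14.185951232910156, np.float64(0.07285239450386893), 6113)
(array([ 0.4501, -0.3121]), array([0.0972, 0.0126]), -6.5819854736328125, np.float64(0.05268546285034961), 894)
(array([ 0.5876, -0.3348]), array([0.0895, 0.025 ]), -7.213325500488281, np.float64(0.05734250293914184), 1005)
(array([ 0.6198, -0.1634]), array([0.0989, 0.0629]), -17.023086547851562, np.float64(0.07073680573613078), 4287)
```

View pics/w1c.png

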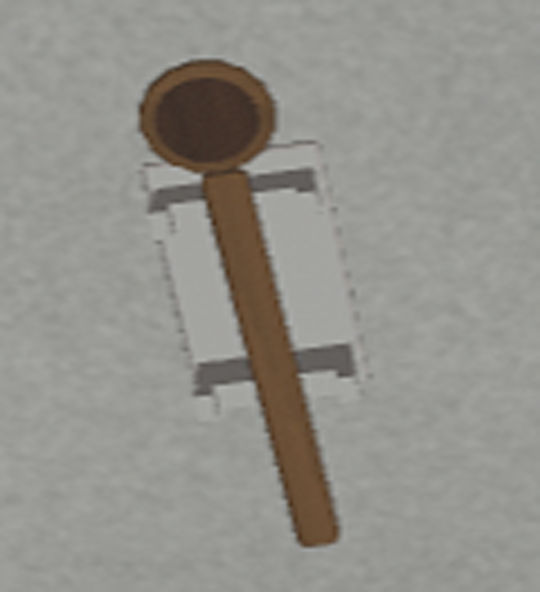

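```bash
cat >> h.py <<'E'
def spoonpose(tip,hang,th,dtip,flip,zoff=0.0):
    """pose of TCP when spoon bowl direction has heading hang, pitched down th; grasp dtip behind tip.
    flip=+1: jaw y = heading+90deg, -1: heading-90. TCP is 5mm ahead of grasp."""
    hv=np.array([np.cos(hang),np.sin(hang),0]);z=np.array([0,0,1.])
    s=hv*np.cos(th)-z*np.sin(th)
    a=-hv*np.sin(th)-z*np.cos(th)
    y=flip*np.cross(z,hv)
    q=quat(np.stack([a,y,np.cross(a,y)],1))
    g=np.asarray(tip)-dtip*s
    return g+0.005*a,q,s,a
E
python3 - <<'E'
from h import *
np.set_printoptions(precision=2,suppress=True)
pot=np.array([.472,.0335])
for th in (50,60,65):
  for flip in (1,-1):
    for ha in range(-180,180,30):
        h=np.radians(ha);hv=np.array([np.cos(h),np.sin(h)])
        tip=np.r_[pot+.012*hv,.03]
        p,q,s,a=spoonpose(tip,h,np.radians(th),.088,flip)
        print(th,flip,ha,r.inverse_kinematics(p,q))
E
```

```text
50 1 -180 [ 0.08  0.58  2.45  3.23  0.76 -1.58]
50 1 -150 [-0.23  0.58  2.39  2.26  0.75 -1.4 ]
50 1 -120 [-0.36  0.6   2.22  1.45  0.87 -1.14]
50 1 -90 [-0.34  0.65  2.01  0.94  1.1  -1.06]
50 1 -60 [-0.25  0.72  1.82  0.6   1.34 -1.14]
50 1 -30 [-0.11  0.77  1.69  0.31  1.52 -1.32]
50 1 0 [ 0.03  0.79  1.63  0.03  1.59 -1.55]
50 1 30 [ 0.18  0.78  1.66 -0.26  1.55 -1.79]
50 1 60 [ 0.32  0.73  1.78 -0.55  1.39 -1.98]
50 1 90 [ 0.42  0.67  1.95 -0.87  1.15 -2.09]
50 1 120 None
50 1 150 [ 0.36  0.58  2.35  4.19  0.75 -1.81]
50 -1 -180 [0.08 0.58 2.45 3.23 0.76 1.56]
50 -1 -150 [-0.23  0.58  2.39  2.26  0.75  1.74]
50 -1 -120 [-0.36  0.6   2.22  1.45  0.87  2.  ]
50 -1 -90 [-0.34  0.65  2.01  0.94  1.1   2.08]
50 -1 -60 [-0.25  0.72  1.82  0.6   1.34  2.  ]
50 -1 -30 [-0.11  0.77  1.69  0.31  1.52  1.83]
50 -1 0 [0.03 0.79 1.63 0.03 1.59 1.59]
50 -1 30 [ 0.18  0.78  1.66 -0.26  1.55  1.35]
50 -1 60 [ 0.32  0.73  1.78 -0.55  1.39  1.16]
50 -1 90 [ 0.42  0.67  1.95 -0.87  1.15  1.05]
50 -1 120 None
50 -1 150 [0.36 0.58 2.35 4.19 0.75 1.33]
60 1 -180 [ 0.09  0.73  2.53  3.23  1.17 -1.56]

[... 1355 characters left out ...]
 1.51 -0.29  1.82 -1.78]
65 1 60 [ 0.38  0.86  1.65 -0.6   1.64 -1.94]
65 1 90 [ 0.52  0.8   1.88 -0.92  1.4  -1.98]
65 1 120 None
65 1 150 [ 0.52  0.76  2.4   4.18  1.14 -1.55]
65 -1 -180 [0.1  0.84 2.56 3.23 1.39 1.6 ]
65 -1 -150 [-0.39  0.78  2.46  2.26  1.2   1.49]
65 -1 -120 [-0.52  0.74  2.22  1.49  1.14  1.78]
65 -1 -90 [-0.46  0.78  1.95  0.99  1.34  1.95]
65 -1 -60 [-0.32  0.85  1.71  0.65  1.59  1.95]
65 -1 -30 [-0.15  0.91  1.54  0.35  1.79  1.81]
65 -1 0 [0.03 0.93 1.46 0.03 1.88 1.59]
65 -1 30 [ 0.21  0.92  1.51 -0.29  1.82  1.36]
65 -1 60 [ 0.38  0.86  1.65 -0.6   1.64  1.2 ]
65 -1 90 [ 0.52  0.8   1.88 -0.92  1.4   1.16]
65 -1 120 None
65 -1 150 [0.52 0.76 2.4  4.18 1.14 1.59]
```

```bash
cat > sp.py <<'E'
from h import *
np.set_printoptions(precision=4,suppress=True)
hs=np.radians(180+11.3)
tip0=np.array([.5779,-.0166,.037]); D=.088
pick,qp,_,_=spoonpose(tip0,hs,0,D,1)
def st(m=''):
    s=readout.get_state();print(m,round(s['time'],2),s['eef_pos'],s['force'],round(s['opening'],4))
E
python3 - <<'E'
from sp import *
print(pick)
r.gripper_to(.06,40)
r.move_to(pick+[0,0,.12],qp); st()
r.movel(pick+[0,0,.0],rate=.1); st()
r.gripper_to(0.0,40); st('grip')
v,P,T=wristcloud('w2')
r.movel(pick+[0,0,.08],rate=.1); st()
v,P,T=wristcloud('w3')
E
```

```text
[0.6642 0.0006 0.032 ]
 5.62 [0.6643 0.0007 0.1523] [ 0.8032  0.3014 -0.176 ] 0.0599
 6.97 [0.6648 0.0006 0.0328] [0.2227 0.8441 0.4325] 0.06
grip 7.59 [0.6648 0.0006 0.0327] [-0.7288 -0.0342  6.3024] 0.0003
 8.59 [0.6637 0.0007 0.1114] [ 0.3797 -0.6338  0.3081] 0.0003
```

View pics/w3.png

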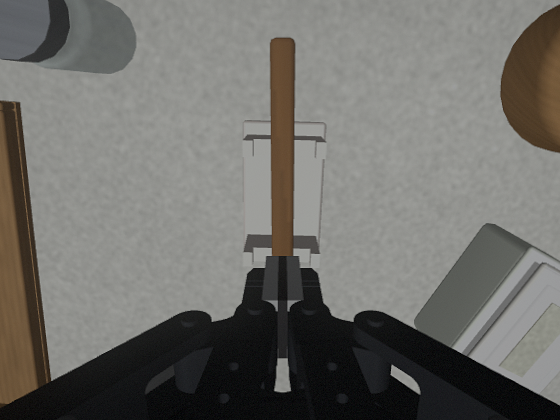

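View pics/w2.png

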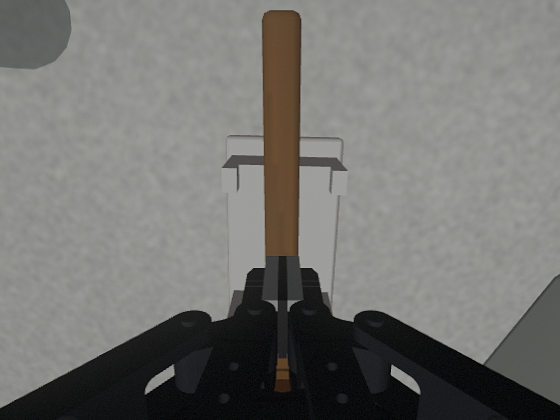

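```bash
python3 - <<'E'
from sp import *
v=vision.snapshot('side')
cv2.imwrite('pics/s3.png',cv2.resize(v['color'][130:280,150:350,::-1],None,fx=4,fy=4,interpolation=2))
E
```

```text
(no output)
```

View pics/s3.png

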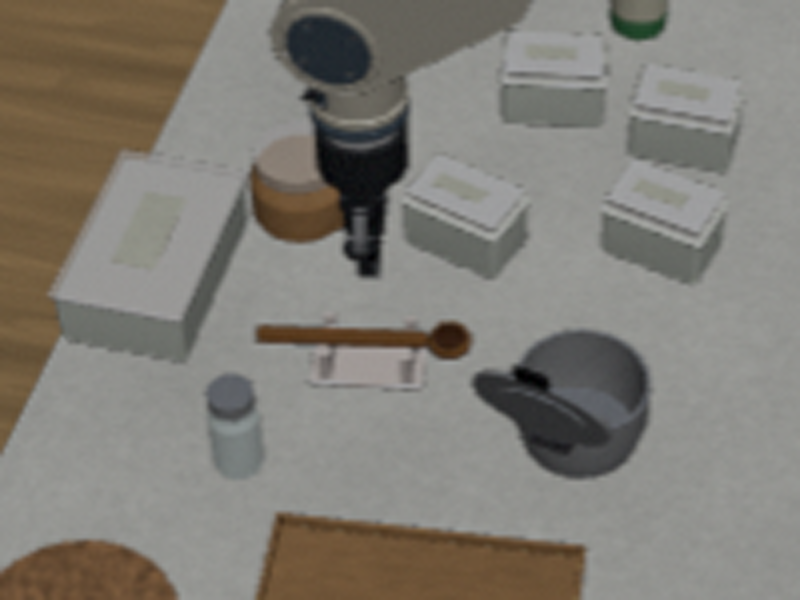

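```bash
python3 - <<'E'
from sp import *
print(r.nose_length)
v=vision.snapshot('side');st()
K=np.array([[v['fx'],0,v['cx']],[0,v['fy'],v['cy']],[0,0,1]])
p=readout.get_state()['eef_pos']
for dz in (0,-.007,-.014,-.02):
    uv=cv2.projectPoints(np.array([p+[0,0,dz]]),v['rvec'],v['tvec'],K,v['D'])[0].ravel();print(dz,uv,(uv-[150,130])*4)
P=cloud(v)
q=P[196:200,238:246];print(q[...,2])
m=(abs(P[...,0]-p[0])<.03)&(abs(P[...,1]-p[1])<.03)&(P[...,2]>.06)
print(np.percentile(P[m][:,2],[0,1,2,5,10]),m.sum())
P=cloud(vision.snapshot('top'))
m=(P[...,2]>.03)&(P[...,2]<.05)&(abs(P[...,0]-.67)<.1)&(abs(P[...,1])<.04)
print(P[m].min(0),P[m].max(0))
E
```

```text
0.014
 8.74 [0.6636 0.0006 0.1111] [-0.0873 -0.497   0.2024] -0.0004
0 [241.7406 199.7715] [366.9625 279.0859]
-0.007 [241.8181 201.1615] [367.2723 284.6461]
-0.014 [241.8951 202.5438] [367.5804 290.1754]
-0.02 [241.9608 203.7225] [367.8433 294.8902]
[[-0.0007  0.1349  0.1454  0.1433  0.1422  0.1402  0.1401  0.1406]
 [-0.0023  0.1229  0.1388  0.1395  0.1327  0.1365  0.1323  0.1249]
 [ 0.0011  0.123   0.1333  0.1293  0.1378  0.1325  0.1348  0.1225]
 [ 0.0039  0.0033  0.0018  0.1253  0.1201  0.1262  0.118   0.003 ]]
[0.118  0.1232 0.1299 0.1401 0.1834] 412Traceback (most recent call last):
  File "<stdin>", line 14, in <module>
    return umr_minimum(a, axis, None, out, keepdims, initial, where)
ValueError: zero-size array to reduction operation minimum which has no identity
```

```bash
python3 - <<'E'
from h import *
np.set_printoptions(precision=4,suppress=True)
def meas():
    v=vision.snapshot('wrist');P=cloud(v,v['mount'])
    m=(v['depth']>0)&(abs(P[...,1])<.06)&(abs(P[...,2])<.03)&(P[...,0]<.05)&(P[...,0]>-.06)
    q=P[m];print(readout.get_state()['opening'],np.percentile(q[:,0],[50,90,98,99.5,100]),len(q))
    return v,P
v,P=meas()
print(P[256:300:6,276],v['depth'][256:300:6,276])
r.gripper_to(.03);meas()
r.gripper_to(.085);meas()
E
```

```text
5.2575144972637055e-05 [-0.0481 -0.0241 -0.017  -0.0146 -0.013 ] 6914
[[-0.0139 -0.0014 -0.0104]
 [-0.0208 -0.0013 -0.011 ]
 [-0.0239 -0.0013 -0.01  ]
 [-0.0284 -0.0012 -0.0098]
 [-0.034  -0.0011 -0.0104]
 [-0.0378 -0.0011 -0.0101]
 [-0.0421 -0.001  -0.0103]
 [-0.0457 -0.0009 -0.0102]] [0.1508 0.1441 0.1414 0.1371 0.1316 0.1281 0.1238 0.1204]
0.029805207408975326 [-0.0466 -0.0222 -0.0152 -0.0125 -0.0099] 7658
0.08502462554818356 [-0.0447 -0.0299 -0.025  -0.0234 -0.0223] 7529
```

```bash
python3 - <<'E'
from sp import *
r.gripper_to(0.0)
r.move_to([.56,-.075,.08],down(np.radians(101)));
f0=readout.get_state()['force'];print(f0)
r.movel([.56,-.075,.025],rate=.12);st()
z=.025
while z>-.02:
    z-=.002; r.movel([.56,-.075,z],rate=.05)
    s=readout.get_state()
    if abs(s['force'][2]-f0[2])>2.5: print('contact',z);break
st()
wristcloud('w4')
r.movel([.56,-.075,.1],rate=.15);st()
E
```

```text
[0.4464 0.3238 0.1016]
 14.06 [ 0.5601 -0.075   0.025 ] [ 0.1764 -0.6276  0.4563] 0.0003
contact -0.011000000000000006
 18.56 [ 0.5601 -0.075  -0.0094] [-5.1213  0.8581 18.5198] -0.0003
 19.5 [ 0.5594 -0.0749  0.0992] [ 0.0279  0.0445 -0.1687] 0.0002
```

View pics/w4.png

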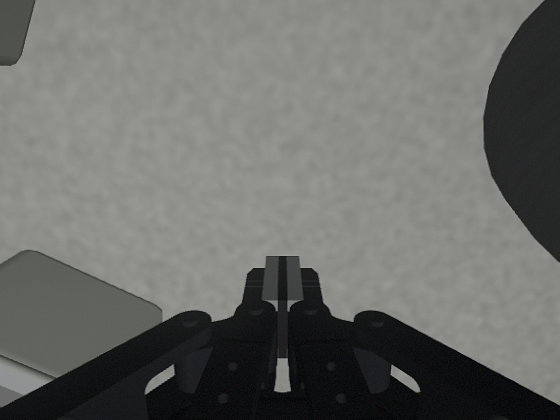

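```bash
sed -i 's/g+0.005\*a/g+0.0275*a/' h.py; python3 - <<'E'
from sp import *
print(pick)
r.gripper_to(.06,40)
r.move_to(pick+[0,0,.10],qp); st()
r.movel(pick,rate=.12); st()
r.gripper_to(0.0,40); st('grip')
r.movel(pick+[0,0,.08],rate=.12); st()
v,P,T=wristcloud('w5')
E
```

```text
[0.6642 0.0006 0.0095]
 22.86 [0.6641 0.0006 0.1095] [-0.7991 -0.3695  0.4578] 0.0601
 23.84 [0.6649 0.0006 0.0102] [-0.3987 -0.7962  0.5137] 0.0599
grip 24.32 [0.6646 0.0006 0.0102] [-1.2884 -0.0536  5.1413] 0.013
 25.13 [0.6636 0.0007 0.0889] [-0.4181  0.0503 -0.4625] 0.0135
```

View pics/w5.png

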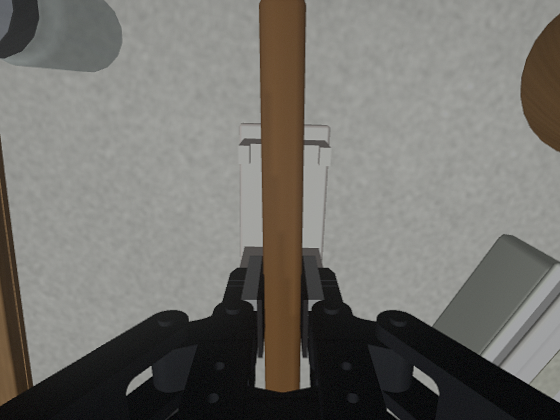

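```bash
python3 - <<'E'
from sp import *
pot=np.array([.471,.0335]);h=np.radians(-25);hv=np.array([np.cos(h),np.sin(h)])
for th in (57,):
    t=np.radians(th)
    tip=np.r_[pot+.015*hv,.0]
    up,q,s,a=spoonpose(tip+[0,0,.17],h,t,D,1)
    dn,_,_,_=spoonpose(tip+[0,0,.030],h,t,D,1)
    print(up,dn,a,r.inverse_kinematics(up,q),r.inverse_kinematics(dn,q))
r.movel(pick+[0,0,.27],rate=.2)
r.move_to(up+[0,0,.06],q); st()
v=vision.snapshot('top');cv2.imwrite('pics/t6.png',cv2.resize(v['color'][140:320,190:400,::-1],None,fx=3,fy=3))
v=vision.snapshot('side');cv2.imwrite('pics/s6.png',cv2.resize(v['color'][100:300,180:400,::-1],None,fx=3,fy=3))
E
```

```text
[0.4203 0.0572 0.2288] [0.4203 0.0572 0.0888] [-0.7601  0.3544 -0.5446] [-0.0985  0.6337  1.6267  0.2924  1.8379 -1.3024] [-0.0985  0.8421  1.6348  0.2822  1.6302 -1.3645]
 28.52 [0.4204 0.0572 0.2887] [ 0.8306  1.0275 -0.3535] 0.0131
```

View pics/t6.png

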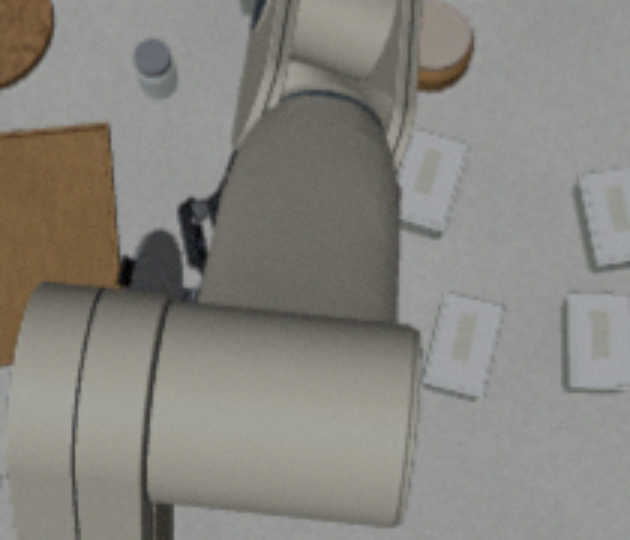

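View pics/s6.png

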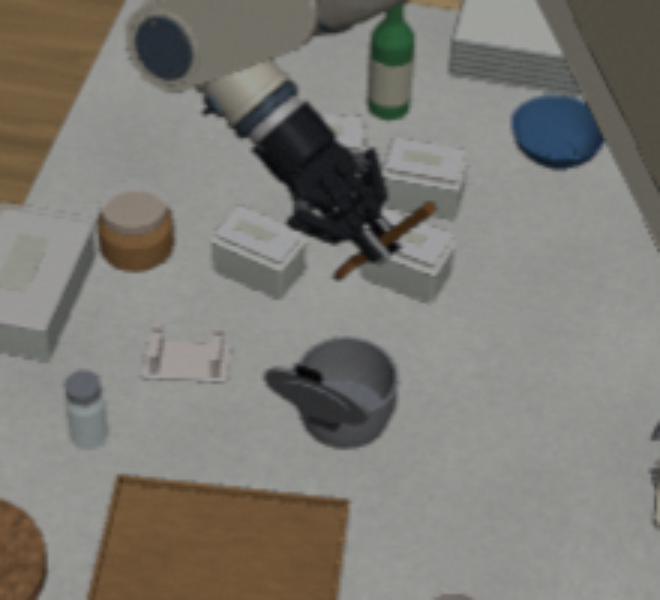

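```bash
python3 - <<'E'
from sp import *
p=np.array([.4203,.0572,0])
r.movel(p+[0,0,.15],rate=.15);st()
z=.15
while z>.0888:
    z=max(z-.02,.0888)
    r.movel(p+[0,0,z],rate=.08); f=readout.get_state()['force']
    if np.linalg.norm(f)>6: print('touch',z,f);break
st()
r.dwell(.3)
v=vision.snapshot('side');cv2.imwrite('pics/s7.png',cv2.resize(v['color'][100:300,180:400,::-1],None,fx=3,fy=3))
E
```

```text
29.7 [0.4207 0.0572 0.1506] [-0.2266 -0.4178  0.0753] 0.0131
 31.15 [0.4204 0.0572 0.0889] [ 1.233   0.2621 -0.6731] 0.0132
```

View pics/s7.png

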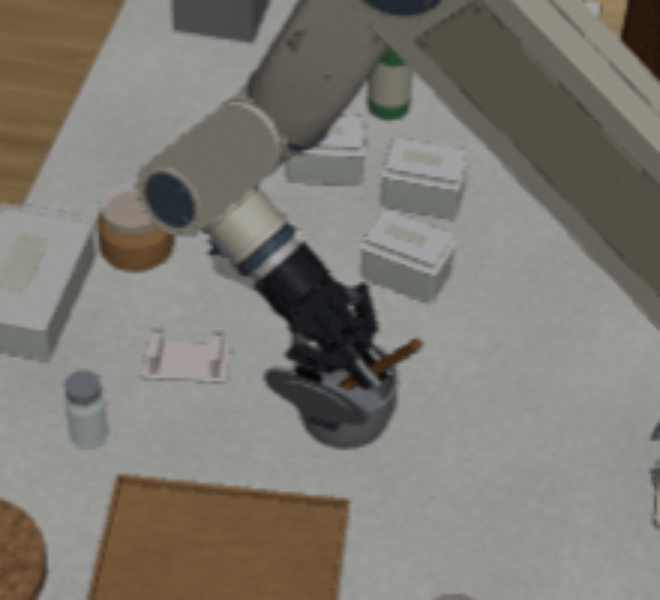

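```bash
python3 - <<'E'
from sp import *
p=np.array([.4203,.0572,0])
r.movel(p+[0,0,.29],rate=.2);st()
r.move_to(pick+[0,0,.27],qp)
r.movel(pick+[0,0,.08],rate=.2)
r.movel(pick+[0,0,.012],rate=.12);st()
r.movel(pick+[0,0,.001],rate=.04);st()
v,P,T=wristcloud('w8')
E
```

```text
32.66 [0.4198 0.0572 0.2892] [-0.0722 -0.4435 -0.5072] 0.0133
 36.72 [0.6647 0.0006 0.0219] [-0.6402  1.0661 -0.6212] 0.0133
 37.14 [0.6641 0.0006 0.0104] [-0.9819 -0.1418 -0.0623] 0.0134
```

View pics/w8.png

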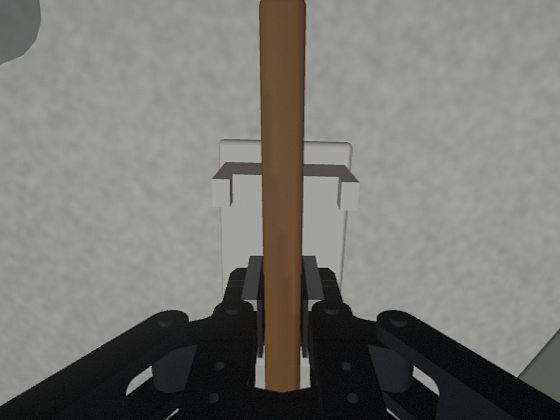

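```bash
python3 - <<'E'
from sp import *
r.movel(pick+[0,0,-.001],rate=.03);st()
r.gripper_to(.05);st()
r.movel(pick+[0,0,.10],rate=.15)
r.gripper_to(0)
r.movel(pick+[-.06,0.02,.30],rate=.25);st()
v,P,T=wristcloud('w9'); np.savez('w9.npz',P=P,c=v['color'])
E
```

```text
37.44 [0.6643 0.0006 0.0102] [-5.0698 -0.2375 13.0044] 0.0133
 37.88 [0.6641 0.0007 0.0082] [-0.2648 -0.1338  1.0014] 0.0501
 40.23 [0.6036 0.0205 0.3081] [ 0.7769 -0.1058  0.0451] -0.0001
```

View pics/w9.png

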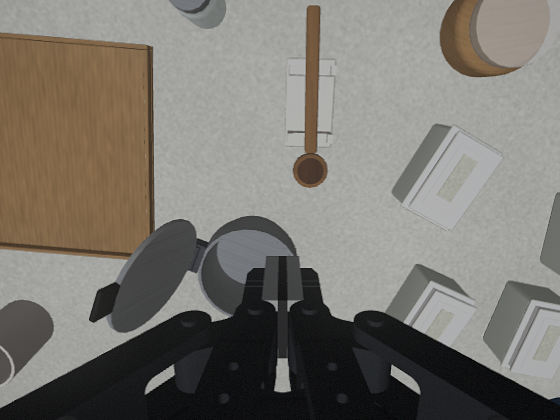

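```bash
cat > lid.py <<'E'
from sp import *
yp=np.array([.193,.981]);H=np.array([.471,.0335])+.064*yp
ql=down(np.arctan2(-.193,.981))
def W(u,w): return np.r_[H-u*yp,.076+w-.0095]
def path(ph,rho=.112,push=0.0):
    d=np.array([np.cos(ph),np.sin(ph)]);n=np.array([-np.sin(ph),np.cos(ph)])
    c=rho*d+.006*n-push*n
    c=c+[-.011*np.sin(ph)**1,-.02*np.clip((ph-1.4)/.5,0,1)]
    return c
E
python3 - <<'E'
from lid import *
c0=path(1.93)
a=W(c0[0]-.02,.18);b=W(c0[0]-.02,c0[1])
r.move_to(a,ql);st()
r.movel(b,rate=.15);st()
for ph in np.arange(1.95,.75,-.15):
    c=path(ph,push=.004);p=W(*c)
    r.movel(p,rate=.12);f=readout.get_state()['force'];print(round(ph,2),p,f)
    if np.linalg.norm(f)>20: print('high');break
v=vision.snapshot('side');cv2.imwrite('pics/s10.png',cv2.resize(v['color'][100:300,180:400,::-1],None,fx=3,fy=3))
st()
E
```

```text
41.14 [0.4983 0.17   0.2461] [0.3524 0.3901 0.9658] -0.0002
 41.94 [0.4987 0.17   0.1499] [-0.5116 -0.3343 -0.4261] -0.0
1.95 [0.4937 0.1488 0.1498] [ 0.3324 -0.5974  0.3384]
1.8 [0.4907 0.1337 0.1591] [0.3839 0.2385 0.45  ]
1.65 [0.4876 0.1177 0.168 ] [ 0.1664 -0.0781 -0.0765]
1.5 [0.4843 0.1012 0.1744] [-0.3222  0.3846  1.2083]
1.35 [0.4811 0.0847 0.1762] [ 1.4525 -0.0003  0.1803]
1.2 [0.4779 0.0684 0.1716] [-0.9149 -0.6335 -0.7257]
1.05 [0.4748 0.0527 0.1646] [-0.147   0.5205 -0.4153]
0.9 [0.4719 0.038  0.1555] [-0.2087  0.2653 -0.2106]
 44.41 [0.4719 0.0382 0.1556] [ 1.6983 -0.4079  0.2292] -0.0004
```

View pics/s10.png

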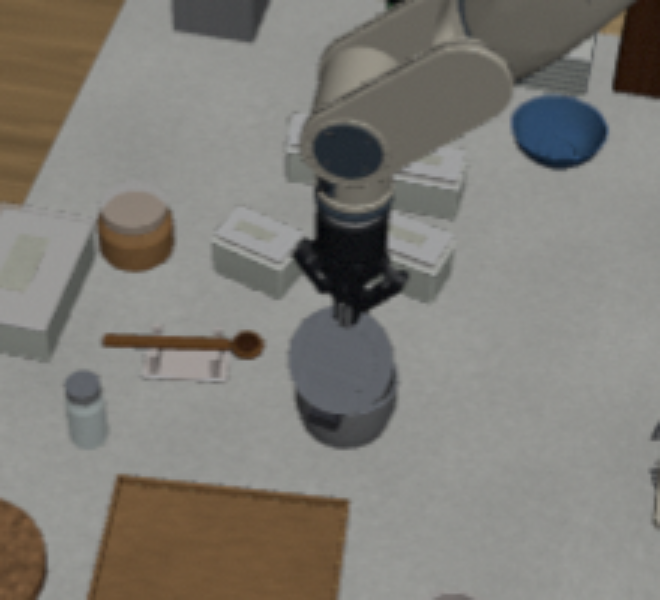

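```bash
python3 - <<'E'
from lid import *
for ph in np.arange(.75,.1,-.15):
    p=W(*path(ph,push=.004)); r.movel(p,rate=.12);f=readout.get_state()['force']
    if np.linalg.norm(f)>20: print('high',ph,f);break
st()
p=W(.112,.012)
for k in range(14):
    r.movel(p,rate=.06);f=readout.get_state()['force']
    if f[2]>15: break
    p=p-[0,0,.0015]
r.dwell(.2);st('pressed')
wristcloud('w11')
r.movel(p+[0,0,.2],rate=.25);st()
v=vision.snapshot('side');cv2.imwrite('pics/s11.png',cv2.resize(v['color'][100:300,180:400,::-1],None,fx=3,fy=3))
P=cloud(vision.snapshot('top'))
m=(np.hypot(P[...,0]-.471,P[...,1]-.0335)<.05)&(P[...,2]<.15);q=P[m];A=np.c_[q[:,:2]-[.471,.0335],np.ones(len(q))]
print('lid plane',np.linalg.lstsq(A,q[:,2],rcond=None)[0],len(q))
E
```

```text
45.89 [ 0.4621 -0.0103  0.0853] [ 0.1154 -0.3878 -0.1346] 0.0001
pressed 48.12 [ 0.4619 -0.0136  0.0698] [-7.5676  0.0209 31.1743] 0.0003
 49.12 [ 0.4608 -0.0135  0.2666] [ 0.301  -0.3354 -0.2268] -0.0003
lid plane [-0.0525  0.0142  0.0816] 195
```

View pics/s11.png

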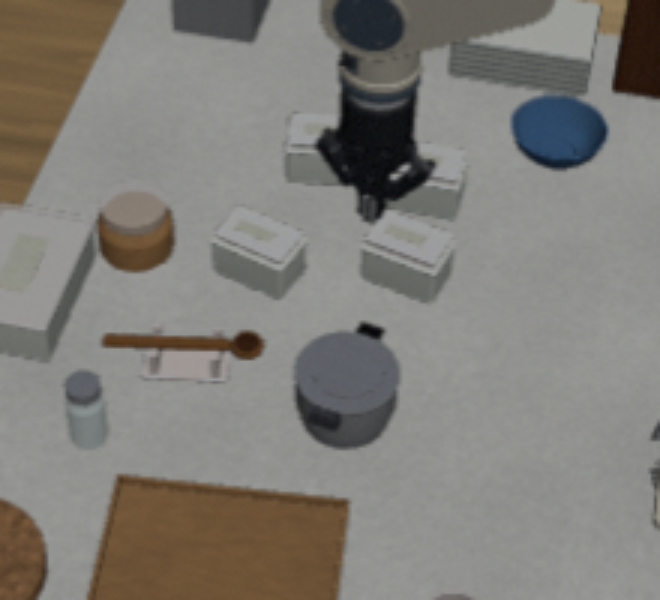

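```bash
python3 - <<'E'
from fit import *
np.set_printoptions(precision=4,suppress=True)
d=np.load('top0.npz');P=d['P'];c=d['c'].astype(int)
br=(c[...,0]-c[...,2]>30)&(P[...,1]>.15)&(P[...,1]<.43)&(P[...,0]>.36)&(P[...,0]<.72)
n,l,s,_=cv2.connectedComponentsWithStats(br.astype(np.uint8));i=1+np.argmax(s[1:,4])
q=P[l==i];print(len(q),cv2.minAreaRect(q[:,:2].astype(np.float32)),np.median(q[:,2]))
# straight-line edge fits using wall pixels
q=P[(abs(P[...,2]-.0175)<.0055)&br]
c0=np.array([.553,.282])
from scipy.optimize import least_squares
def res(p):
    x=q[:,:2]-p[:2];ca,sa=np.cos(p[2]),np.sin(p[2]);u=x@[ca,sa];v=x@[-sa,ca]
    return np.minimum(abs(abs(u)-.1275),abs(abs(v)-.1175))
for a0 in (0.02,.08):
    f=least_squares(res,[.553,.282,a0],loss='soft_l1',f_scale=.003);print(f.x,f.cost,len(q))
r.gripper_to(.085)
r.move_to([.52,-.24,.36],down(np.radians(90)))
s=readout.get_state();print(s['time'])
v,P,T=wristcloud('w12')
for t in tubs(P): print(t)
P=cloud(vision.snapshot('top'))
for t in tubs(P): print('top',t)
E
```

```text
5588 ((0.55436772108078, 0.296654611825943), (0.2652752995491028, 0.24351762235164642), 6.328248500823975) 0.005733651625844824
[0.5523 0.2939 0.1083] 0.029084649207044767 624
[0.5523 0.2939 0.1083] 0.0290846492070186 624
51.875
(array([ 0.4423, -0.201 ]), array([0.0935, 0.058 ]), -13.944206237792969, np.float64(0.07314099005459984), 5169)
(array([ 0.4473, -0.3428]), array([0.0984, 0.0578]), -0.7650833129882812, np.float64(0.07240420453101337), 5239)
(array([ 0.5814, -0.3653]), array([0.0961, 0.0611]), 10.981239318847656, np.float64(0.07182960841430497), 4250)
(array([ 0.6191, -0.1663]), array([0.0996, 0.0619]), -17.20563507080078, np.float64(0.07080787553850845), 3908)
(array([ 0.7442, -0.1711]), array([0.061, 0.015]), 88.28680419921875, np.float64(0.061345938317676624), 764)
top (array([ 0.7417, -0.1744]), array([0.0604, 0.0155]), -85.39892482757568, np.float64(0.05208160334933924), 106)
top (array([ 0.6169, -0.1639]), array([0.0976, 0.0612]), -17.50811004638672, np.float64(0.06954475688139841), 625)
top (array([ 0.5751, -0.3547]), array([0.0554, 0.0394]), -24.803375244140625, np.float64(0.0720151744290659), 171)
top (array([ 0.4215, -0.355 ]), array([0.0489, 0.0275]), -0.47199249267578125, np.float64(0.06934409049711379), 130)
```

View pics/w12.png

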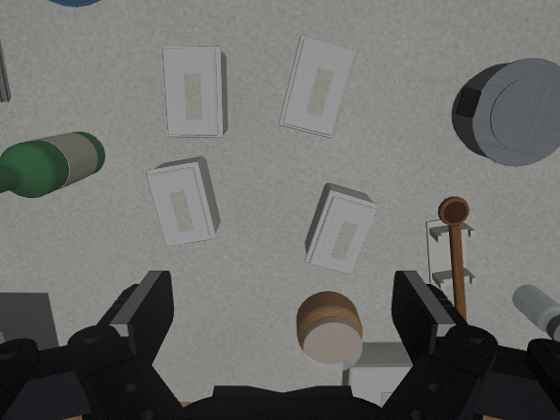

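```bash
cat > tb.py <<'E'
from fit import *
from sp import st
def press(xy,yawdeg):
    q=down(np.radians(90+yawdeg))
    r.move_to([*xy,.12],q); f0=readout.get_state()['force'][2]
    r.movel([*xy,.075],rate=.15)
    z=.070
    while z>.045:
        r.movel([*xy,z],rate=.06); f=readout.get_state()['force'][2]-f0
        if f>14 : break
        z-=.002 if z>.058 else .0008
    r.dwell(.1);s=readout.get_state();print('press end',z,s['eef_pos'],s['force'],s['time'])
    r.movel([*xy,.12],rate=.2)
E
python3 - <<'E'
from tb import *
np.set_printoptions(precision=4,suppress=True)
r.gripper_to(0)
for xy,y in [((.581,-.365),10),((.4473,-.3428),-.6),((.4423,-.201),-14),((.618,-.165),-17.2)]:
    press(xy,y)
E
```

```text
press end 0.049999999999999975 [ 0.5812 -0.3652  0.052 ] [-4.5937  2.9118 17.0229] 58.6167
press end 0.05079999999999998 [ 0.4473 -0.3428  0.052 ] [-4.5447  2.7773 16.4381] 64.2667
press end 0.05079999999999998 [ 0.4424 -0.201   0.0518] [-2.9911  1.6215 17.5515] 69.9417
press end 0.049999999999999975 [ 0.6182 -0.1651  0.0519] [-5.8791  0.7014 18.0399] 75.9917
```

```bash
cat >> tb.py <<'E'
tc=np.array([.5533,.2953]);ty=np.radians(6.2)
ex=np.array([np.cos(ty),np.sin(ty)]);ey=np.array([-ex[1],ex[0]])
def look(name=None):
    r.move_to([.52,-.24,.36],down(np.radians(90)))
    v,P,T=wristcloud(name)
    L=[t for t in tubs(P) if t[4]>2000 and t[1][0]>.085 and .052<t[1][1]<.07]
    for t in L: print(t[0],t[1],round(t[2],1),round(t[3],4))
    return L
def near(L,xy):
    return min(L,key=lambda t:np.hypot(*(t[0]-xy)))
def pick(t,dz=0):
    yaw=np.radians(90+t[2]);q=down(yaw)
    r.gripper_to(.085,50)
    r.move_to([*t[0],.13],q)
    r.movel([*t[0],0.000+dz],rate=.15);st('down')
    r.gripper_to(.05,50);st('grip')
    r.movel([*t[0],.17],rate=.2);st('up')
def place(u,v):
    xy=tc+u*ex+v*ey;q=down(np.radians(90)+ty)
    r.move_to([*xy,.17],q)
    r.movel([*xy,.03],rate=.2);r.movel([*xy,.0055],rate=.06);st('placed')
    r.gripper_to(.078);r.movel([*xy,.16],rate=.2);st('rel')
E
python3 - <<'E'
from tb import *
np.set_printoptions(precision=4,suppress=True)
L=look('w13')
t=near(L,[.618,-.165]);pick(t)
wristcloud('w14')
v=vision.snapshot('side');cv2.imwrite('pics/s14.png',v['color'][:,:,::-1])
E
```

```text
[ 0.4427 -0.2004] [0.1007 0.0646] -13.9 0.0633
[ 0.448  -0.3429] [0.1004 0.0655] -0.4 0.0633
[ 0.5827 -0.3667] [0.1019 0.0654] 10.1 0.0633
[ 0.6206 -0.1648] [0.102  0.0661] -17.1 0.0633
down 80.42 [ 0.6214 -0.1651  0.001 ] [-0.3278  0.6745  0.3856] 0.0851
grip 80.74 [ 0.6216 -0.165   0.0014] [-0.343   1.1911  6.6587] 0.0635
up 81.74 [ 0.6194 -0.1645  0.1686] [-0.2622  0.3101 -4.2731] 0.0636
```

View pics/s14.png

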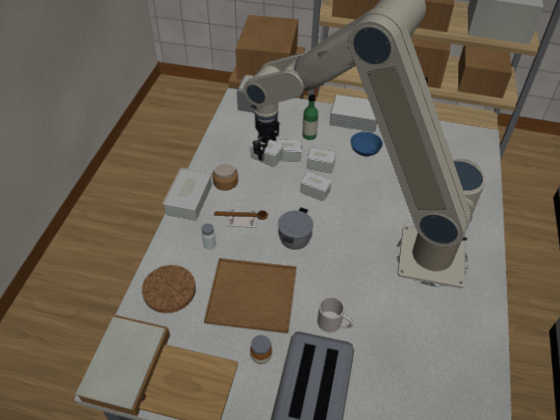

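```bash
python3 - <<'E'
from tb import *
np.set_printoptions(precision=4,suppress=True)
place(.06,.056)
xy=tc+.0*ex
wristcloud('w15')
r.gripper_to(.085)
L=look('w16')
E
```

```text
placed 85.14 [0.6069 0.3575 0.0062] [-3.3276 -1.7155  6.3288] 0.0633
rel 86.37 [0.6061 0.357  0.1587] [ 0.0482  0.1485 -0.5099] 0.0778
[ 0.4428 -0.2003] [0.1007 0.0647] -14.0 0.0633
[ 0.4478 -0.3431] [0.1005 0.0654] -1.0 0.0633
[ 0.5824 -0.3664] [0.1016 0.0653] 10.1 0.0632
```

View pics/w15.png

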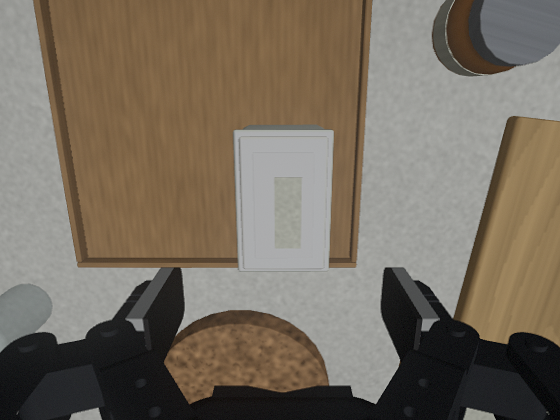

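```bash
python3 - <<'E'
from tb import *
np.set_printoptions(precision=4,suppress=True)
v=vision.snapshot('top');P=cloud(v);c=v['color']
for t in tubs(P,(.38,.75),(.14,.45)): print(t, (t[0]-tc)@ex,(t[0]-tc)@ey)
cv2.imwrite('pics/t17.png',cv2.resize(c[160:290,100:300,::-1],None,fx=4,fy=4,interpolation=2))
E
```

```text
(array([0.6042, 0.3552]), array([0.0995, 0.0622]), 6.4527716636657715, np.float64(0.06725147083384964), 648) 0.057104720934082816 0.05408443676389784
```

View pics/t17.png

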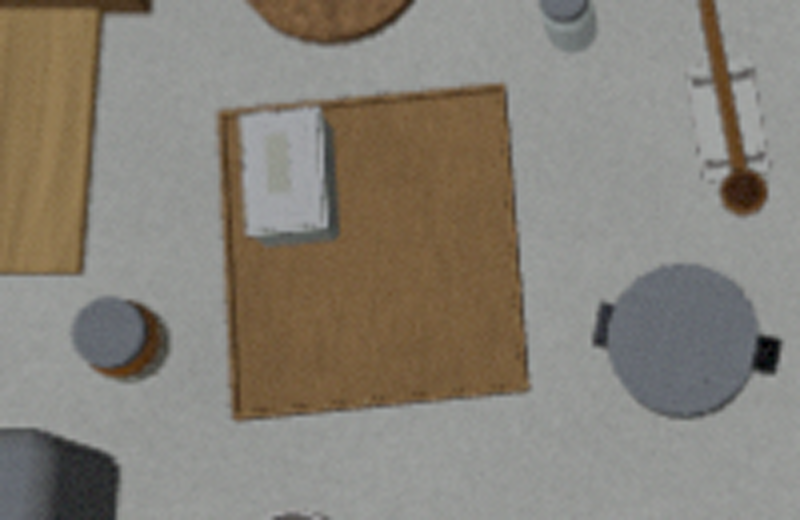

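```bash
python3 - <<'E'
from tb import *
np.set_printoptions(precision=4,suppress=True)
def chk():
    P=cloud(vision.snapshot('top'))
    for t in tubs(P,(.38,.75),(.14,.45)): print(' tray:',t[0],round(t[2],1),round(t[3],4),(t[0]-tc)@ex,(t[0]-tc)@ey)
targets=[([.5824,-.3664],(-.058,.056)),([.4478,-.3431],(.06,-.054)),([.4428,-.2003],(-.058,-.054))]
L=None
for i,(xy,uv) in enumerate(targets):
    L=look(f'w18_{i}')
    if len(L)!=3-i: print('count!');break
    t=near(L,np.array(xy))
    if np.hypot(*(t[0]-xy))>.01: print('MOVED',t)
    pick(t)
    if not .055<readout.get_state()['opening']<.07: print('bad grip');break
    place(*uv)
    if readout.get_state()['time']>170: break
r.move_to([.45,-.2,.30],down(np.radians(90)));chk();st()
E
```

```text
[ 0.443  -0.2004] [0.1006 0.0646] -14.0 0.0633
[ 0.448 -0.343] [0.1004 0.065 ] -0.6 0.0633
[ 0.5826 -0.3665] [0.1015 0.0656] 10.4 0.0633
down 91.61 [ 0.5835 -0.367   0.0011] [0.1487 0.336  0.4371] 0.0847
grip 91.93 [ 0.5835 -0.367   0.0015] [-0.3258  1.1741  5.6786] 0.0633
up 92.93 [ 0.5817 -0.3659  0.1684] [-0.2748 -0.3923 -3.5234] 0.0636
placed 96.88 [0.4896 0.3448 0.0062] [-2.7552 -2.2633  8.6788] 0.0635
rel 98.11 [0.4889 0.3442 0.159 ] [-0.9279  0.2433 -0.6066] 0.0782
[ 0.4429 -0.2002] [0.1007 0.0648] -14.3 0.0633
[ 0.4477 -0.3429] [0.1007 0.0652] -0.8 0.0633
down 102.65 [ 0.4484 -0.3433  0.0009] [-0.8613 -0.4586  0.6781] 0.0853
grip 102.97 [ 0.4484 -0.3435  0.0012] [-0.3482  0.1617  6.063 ] 0.0629
up 103.97 [ 0.447  -0.3423  0.1689] [-0.5147  0.7879 -2.363 ] 0.0636
placed 107.58 [0.6187 0.2482 0.006 ] [-2.8288 -0.447   6.9593] 0.0633
rel 108.81 [0.6179 0.2478 0.1588] [-0.4457 -0.1467 -0.9605] 0.0777
[ 0.4429 -0.2003] [0.1008 0.0648] -14.2 0.0633
down 113.03 [ 0.4436 -0.2006  0.0007] [ 0.4853 -0.3845  0.3217] 0.085
grip 113.35 [ 0.4436 -0.2005  0.0011] [-0.923   0.8898  5.6404] 0.0635
up 114.35 [ 0.442  -0.1998  0.1691] [ 0.3392  0.0892 -3.6457] 0.0636
placed 117.38 [0.5015 0.2354 0.0059] [-2.3713 -1.5139  7.7984] 0.0636
rel 118.6 [0.5008 0.235  0.1591] [ 0.5839  0.1605 -0.3208] 0.0779
 tray: [0.6156 0.2474] 5.7 0.0676 0.05676665471113681 -0.054381009533978786
 tray: [0.6028 0.3552] 6.4 0.0671 0.05566870034534102 0.05425138036909544
 tray: [0.4978 0.2339] 5.4 0.0673 -0.061757672186740636 -0.05504680694715647
 tray: [0.4875 0.3429] 6.1 0.0677 -0.06024776210982922 0.054434564518991625
 120.33 [ 0.4502 -0.1992  0.2995] [-0.4973 -0.3367  0.5446] 0.078
```

```bash
python3 - <<'E'
from tb import *
np.set_printoptions(precision=4,suppress=True)
r.move_to([.50,.12,.40],down(np.radians(90)))
v,P,T=wristcloud('w20');st()
m=(np.hypot(P[...,0]-.471,P[...,1]-.0335)<.05)&(abs(P[...,2]-.08)<.04);q=P[m];A=np.c_[q[:,:2]-[.471,.0335],np.ones(len(q))]
print('lid plane',np.linalg.lstsq(A,q[:,2],rcond=None)[0],len(q))
for t in tubs(P,(.38,.75),(.14,.45)): print(' tray:',t[0],t[1],round(t[2],1),round(t[3],4),np.percentile(P[220:221,400:401,2],50))
r.move_to([.35,-.45,.35],down(np.radians(40)))
v=vision.snapshot('top');cv2.imwrite('pics/t20.png',v['color'][:,:,::-1])
E
```

```text
121.67 [0.4999 0.1191 0.3994] [ 0.0573 -0.1031  0.0563] 0.0778
lid plane [-0.0017 -0.0013  0.0811] 5206
 tray: [0.4892 0.3434] [0.1016 0.0661] 6.2 0.0682 0.0052362922671597145
 tray: [0.5005 0.2344] [0.1014 0.0656] 6.4 0.0682 0.0052362922671597145
 tray: [0.606  0.3562] [0.1022 0.067 ] 6.0 0.0681 0.0052362922671597145
 tray: [0.6173 0.2472] [0.1028 0.0655] 6.4 0.0683 0.0052362922671597145
 tray: [0.7353 0.1491] [0.0255 0.0062] 36.4 0.0659 0.0052362922671597145
```

View pics/w20.png

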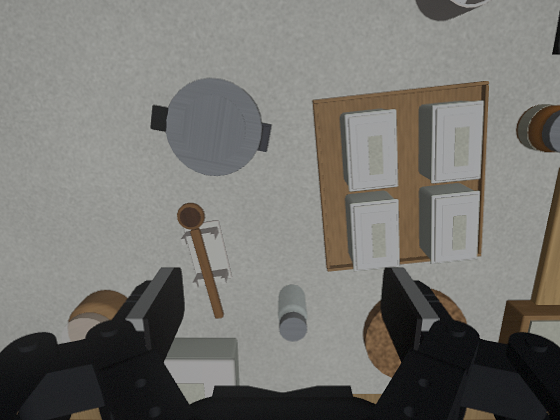

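View pics/t20.png

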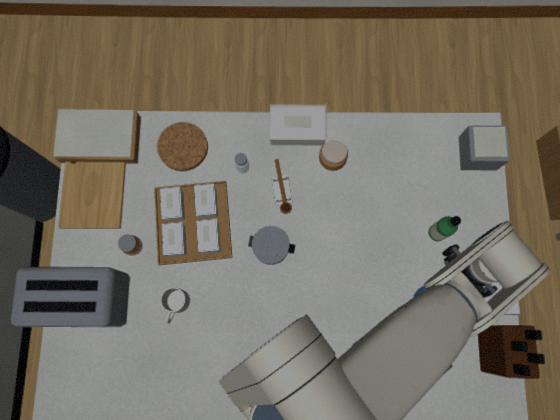

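```bash
python3 - <<'E'
from sp import *
r.dwell(.3);st();print(r.sign_off())
E
```

```text
124.14 [ 0.3503 -0.4498  0.3501] [ 0.6877 -0.2108  0.064 ] 0.0779
the job is handed in; nothing more can be done
None
```

The order is finished and handed in at about 124 s of the 210 s allowed.

**What was done, in order:**
- **Spoon and pot:** the bowl end was dipped to about 40 mm below the rim by calculation. The spoon then went back on its rest, and after that the pot lid was swung shut and pressed.
- **Tubs:** all four tubs were on the worktop. I pressed every lid home and stood the tubs two by two in the carrier tray.

**Last checks:**
- **Pot lid:** flat, with a slope under 0.002. It was pressed until the wrist read 31 N.
- **Tubs:** lid tops at 68 mm, which is the 5 mm tray floor plus the 63 mm seated height. All four are upright inside the tray walls.
- **Spoon:** lying across both bars, between the end lips.
- **Other items:** by eye in the last pictures, the bystanders are where they started, and I saw no tub knocked aside.

**What went wrong or disagreed:**
- **First spoon grasp:** it closed on nothing and pressed lightly on the handle (about 6 N). Touching the worktop showed the closed fingertips about 9.5 mm behind the reported TCP, not 14 mm ahead as stated. I corrected for this before every later move.
- **Pot lid tilt:** the coarser top camera had suggested a slight tilt (slope 0.05) just after the lid was shut. The later, closer wrist view did not bear that out.

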